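Set the load lever and hang the lock plate

ROBOT

A 6-joint arm with a two-finger parallel gripper is mounted at the origin on the work surface. World frame = base frame: x ahead of the robot, y to its left, z up, the work surface at z = 0. Lengths are in mm, angles in rad, forces in N, time in s.
With the tool pointing down it reaches from about 275 to 750 mm from the base axis. Payload 10.2 kg.
Tool frame: the origin (TCP) lies at the very end of the fingers, on their centre line; the grasp point (between the pads) lies 19 mm behind it; x points along the fingers, y is the direction in which the jaws open and shut, and the axes are right-handed (so a half turn about x gives the same grasp; the last joint's range is limited). The gripper opens to 85 mm and grips with 20 to 120 N. Pads are 22 mm wide; open, the fingers measure 114 mm over their backs; the gripper's body (76 mm by 85 mm) begins 54 mm behind the grasp point. The pads swing forward as they close: fully open they stand 13 mm farther back than shut.
Start: joints at [-1.535, 0.313, 1.498, -0, 1.331, -0.223], TCP at [134.345, -507.526, 231.294] pointing down, gripper open.
Joint ranges: [-2.94, 2.94], [-0.97, 2.17], [0.19, 2.56], [-1.23, 4.37], [0.02, 3.11], [-2.88, 2.88]. Speed limits (rad/s): [2.39, 2.39, 3.01, 3.14, 3.14, 3.14].

INTERFACE

Orientations are given as a unit quaternion [w, x, y, z].
In Python, from rig import ctrl, viewer, finish_job gives the robot as it stands.
- The arm moves only by the tool carry_out, never from a script. Its argument "targets" is a list of rows, each an object of numbers: "x", "y", "z": the shift along the world's x, y, z in m; "ax", "ay", "az": the turn, a rotation vector about the world's x, y, z in rad; "hand": the opening, from -1 (shut) to 1 (fully open). A call has 1 to 5 rows; each row is the pose to reach, as a shift and turn from the pose commanded when the call began; what a row does not reach only later rows make up. A row lasts 1/8 s, in which the tool goes at most 62.5 mm and 10.7 degrees, less where a joint would pass 70% of its speed; a pose out of reach is approached as far as the arm can. A call with a gripper value outside its range is refused whole. The fingers move at their own pace and stop on an object; "grip_force" is the grip in N (left out, the last holds). Time passes only in rows, so rows that repeat a pose let the fingers close. It gives the time, the measured TCP pose, the force and the opening at its end, in the units of the state.
- ctrl.sense(): the state, without advancing time (a new reading comes with each control period).
- viewer.capture(name): name is "side" or "top" or "wrist"; returns the picture (420x560x3 uint8, blue, green, red); there is no depth.
- viewer.camera_info(name): a dict with "fx", "fy", "cx", "cy" (pixels), "R" (3x3) and "t" (3): a world point X has camera coordinates R X + t. Camera axes: x right, y down, z forward; pixel columns grow to the right and rows downward; lengths in mm; the calibration is good to about 2 mm. A picture is of the moment at which its call begins: read the wrist's pose just before it. camera_info takes no time and is no camera call; for the wrist camera it gives the pose at the moment of the call.
- finish_job(): hands the job in, once; it reports no verdict.
The state is a dict: "time_s": time; "joints": joint angles; "dq": joint speeds; "tau": joint torques, N m; "eef_pos": TCP position; "ee_rot": TCP orientation; "force": force on the tool from outside, world axes, zero at the start; "wrist_torque": the same for the moment, N m; "grip_width": opening from 0.0 (shut) to 1.0 (fully open).
Only numpy, scipy, OpenCV 4.12 (cv2) and the standard library are available. Lean on these libraries where they do the work, as an engineer would, in place of code of your own. Each camera call takes 0.05 s, during which the arm holds its last target. There are 200 camera calls.

TASK

Swing the red-knobbed lever on top of the load bank round until it lines up with the yellow set pointer on its dial. Then take the red keyhole plate from its stand and hang it on the brass-headed screw on the front of the load bank, slid fully down into its narrow slot and let go, to show that the setting is locked. Leave the yellow pointer and the other things on the bench where they are.

Things in the scene. Friction and masses are not known exactly. Their poses are not given: they have to be found in the camera images.
- load_bank: Fixed cream instrument case, 220 deep (its x) x 320 wide (its y) x 130 mm high. Origin at the centre of its underside; its -x face is the front, turned roughly to the robot, and is at x = -110 mm in its frame. It stands anywhere within some cm and turned up to 0.25 rad. On top: a white dial (radius 106 mm, 4 mm thick, centre 60 mm towards its +y) with the lever and the yellow pointer; a loose brass plug stands at its rear right on top.
- hinge (a point): Point on the vertical hinge axis shared by the lever and the pointer, on the dial's upper face (134 mm above the table). Axes parallel to the load bank's.
- load_lever (a joint): Lever angle, rad, 0 to 2.9. At 0 the lever points along the load bank's +y; growing values swing it counterclockwise seen from above, through the front (at 1.57 it points to the load bank's -x). It turns stiffly (about 3 to 4 N at the knob) and stays where it is left. It starts at 0.3 to 0.7. It lines up with the pointer when this value equals that of set_pointer.
- set_pointer (a joint): Angle of the yellow set pointer, rad, same zero and direction as load_lever. Between 1.2 and 2.4, different each time; must not be moved. Stiff.
- lever_knob (a point): Centre of the lever's upright red cylindrical knob: 22 mm diameter, 45 mm high, 78 mm from the hinge axis; bottom 146 mm and top 191 mm above the table, this point 168 mm. Its x axis points outward along the lever. The lever's arm (14 mm wide) is at 144 to 152 mm height, clear over the pointer. Nothing else stands on the dial.
- set_mark (a point): Yellow pointer, flat (4 mm thick) on the dial's face, 80 to 104 mm from the hinge axis, under and beyond the knob's path; this point is on its upper face 95 mm from the axis; x axis outward.
- plate: Loose red plate, 5 mm thick (its x) x 84 mm wide (its y) x 125 mm high, about 0.12 kg; origin at the centre of its lower edge, z up, -x is its front. On the front at the top is a black grip block. Its keyhole goes through along x, on the centre line: a wide opening 25 mm across (corners cut off) centred 52 mm above the lower edge, and above it a slot 9 mm wide whose closed top is 82 mm above the lower edge.
- plate_grip (a point): Centre of the plate's black grip block: 16 mm wide (y) x 32 mm deep (x, out from the plate's front) x 26 mm high. It lies 18.5 mm in front of the plate's mid-plane, 118 mm above its lower edge, thus 66 mm above the centre of the wide opening and 39 mm above plate_slot. Free on both sides: pinch it across y from above.
- plate_slot (a point): Point in the plate's mid-plane, near the closed top of the narrow slot, 79 mm above the lower edge and 27 mm above the centre of the wide opening: the screw's shank is here when the plate hangs.
- stand: Fixed stand, 90 x 115 mm; holds the plate upright, with the plate's lower edge 12 mm above the table in a 6.5 mm slot between aluminium walls that rise to 47 mm. The plate's front looks to the stand's -x. It changes places between the robot's left and right. Lift the plate straight up by at least 40 mm to clear it.
- screw (a point): Middle of the shank of the screw that juts level (along the load bank's -x) from the case's front, 95 mm above the table and 95 mm to the load bank's -y: shank 6 mm diameter, 12 mm long between the case's face and the brass head (15 mm diameter, 4 mm thick); this point is 6 mm out from the face. A green stripe on the case's top runs to the front edge right above it. Axes parallel to the load bank's. The plate hangs with its front away from the case and its grip block up.
- tray: Fixed blue tray 90 x 120 x 40 mm; stands where the stand does not.
- meter_c (a point): Centre of the loose yellow hand-held meter, 80 x 150 x 34 mm. Leave it.
- mug_c (a point): Centre of a loose blue mug, 95 mm high, radius 40 mm. Leave it.
- driver_grip (a point): Handle of a loose orange screwdriver lying on the table. Leave it.
- heatsink_c (a point): Centre of a loose finned aluminium heatsink, 60 x 50 x 30 mm. Leave it.
- plug_center (a point): Centre of a loose brass plug, 18 mm diameter, 30 mm high, standing on the load bank's top at its rear right. Leave it.
- tape_c (a point): Centre of a loose roll of black tape, 90 mm across, 20 mm high. Leave it.

How it is judged (in metres and radians):
On the way, in this order (a step that is already met when the one before it is completed fails the run):
1. the lever stands in line with the yellow pointer (angle between the x axis of lever_knob and the x axis of set_mark, either way round below 0.07 rad and velocity of joint load_lever between -0.05 and 0.05 rad/s), for 0.3 s.
2. the plate hangs in its narrow slot on the screw (distance between plate_slot and screw below 0.011 m and angle between plate_slot's own z axis and vertical below 0.25 rad), for 0.2 s.
At the end, for the whole second after the job is handed in: The lever is at rest within 0.07 rad (4 degrees) of the yellow pointer; the plate hangs at rest and released on the screw, the top of its narrow slot on the shank (plate_slot within 11 mm of screw), upright within 0.25 rad; the pointer has moved less than 8 mm and each bystander less than 30 mm (all of step 1 and all of step 2 and linear speed of plate below 0.02 m/s and contact force between plate and load_bank above 0.2 N and distance of set_mark from where it was at the start of the episode below 0.008 m and distance of each of meter_c, mug_c, driver_grip, heatsink_c, plug_center, tape_c from where it was at the start of the episode below 0.03 m); the robot touches nothing.
It fails at once if the yellow set pointer is moved by 8 mm or more (distance of set_mark from where it was at the start of the episode above 0.008 m).
It fails at once if a bystander (meter, mug, screwdriver, heatsink, plug or tape) is moved by more than 30 mm (distance of any of meter_c, mug_c, driver_grip, heatsink_c, plug_center, tape_c from where it was at the start of the episode above 0.03 m).
It also fails if it takes over 64 s, if anything falls off the work surface, if the arm or the gripper's body presses on something with over 40 N, if the wrist force passes 120 N, or if a joint passes its speed limit or range.

## Working session

There is one attempt and no reset: what is moved stays moved. The work goes in short steps, Python scripts to look and compute and a tool call to move; the robot and the scene stay as the last step left them, time stands still between calls to the robot, and variables do not carry over. Pictures are saved under pics/ and viewed, about 8 in all and at most 12, crops included, and the job is handed in when it is done.

Besides the shell and the picture viewer there is one more tool, called after "Emit:" by a JSON object that holds its "method" and its "body". carry_out: Moves the arm, as the interface text tells. Its arguments: {"type":"object","properties":{"targets":{"type":"array"},"grip_force":{"type":"number"}},"required":["targets"]}

```bash
ls; mkdir -p pics
python3 - <<'E'
from rig import ctrl, viewer
import cv2
s=ctrl.sense();print(s)
for n in("top","side"):
    cv2.imwrite(f"pics/{n}0.png",viewer.capture(n)); print(n,viewer.camera_info(n))
E
```

```text
pics
{'time_s': 0.0, 'joints': array([-1.53542996e+00,  3.13435256e-01,  1.49847602e+00,  4.01831304e-05,
        1.33099886e+00, -2.23422200e-01]), 'dq': array([-0.00109653, -0.00028656, -0.00046066,  0.00102908, -0.00096654,
       -0.00132454]), 'tau': array([-1.36265626e-04, -4.12269866e+01, -2.59742403e+01, -2.21415885e-04,
        4.21945922e-03, -4.29869985e-06]), 'eef_pos': array([ 134.32963775, -507.24501055,  230.72796629]), 'ee_rot': array([ 0.09077465,  0.70125329,  0.09169954, -0.70113835]), 'force': array([ 0.25101126, -0.09855353,  0.20517653]), 'wrist_torque': array([0.0642667 , 0.00169358, 0.01549839]), 'grip_width': 1.003197590573512}
top {'fx': 434.22871055083556, 'fy': 434.22871055083556, 'cx': 284.88509073561227, 'cy': 208.79955137425333, 'R': array([[ 0.02702343, -0.99963296, -0.00191933],
       [-0.99283186, -0.02661585, -0.11651824],
       [ 0.11642439,  0.00505429, -0.9931867 ]]), 't': array([ -23.5437138 ,  517.84293575, 1394.22425933])}
side {'fx': 518.3660452908349, 'fy': 518.3660452908349, 'cx': 282.3522690125123, 'cy': 206.80049094311642, 'R': array([[ 0.99245438, -0.12191183, -0.01310773],
       [-0.0841901 , -0.59981947, -0.7956938 ],
       [ 0.08914221,  0.79079334, -0.60555723]]), 't': array([-524.41850043,  140.54414757, 1504.18003711])}
```

View pics/top0.png

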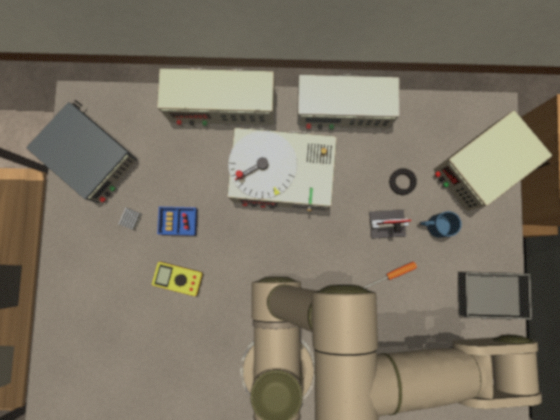

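View pics/side0.png

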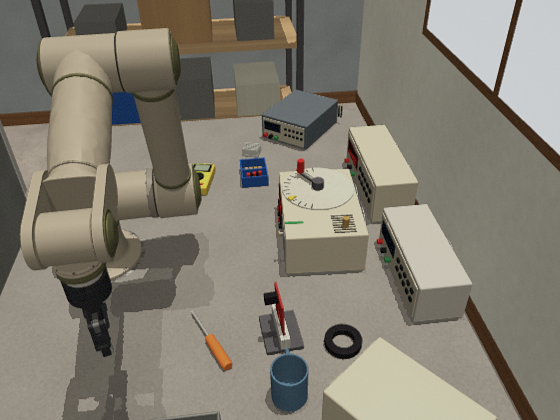

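The top view shows the load bank at about (283,168), with its lever knob at (240,175), the pointer near (277,191) and the green stripe near (310,197). The stand and plate are at (390,223), to the robot's right. Next I'll zoom in on both.

Run:
```python
import cv2,numpy as np
a=cv2.imread("pics/top0.png")
c=cv2.resize(a[120:220,220:350],None,fx=6,fy=6,interpolation=cv2.INTER_CUBIC)[:, :780]
cv2.imwrite("pics/z1.png",c)
d=cv2.resize(a[195:250,360:470],None,fx=5,fy=5,interpolation=cv2.INTER_CUBIC)
s=cv2.imread("pics/side0.png")
e=cv2.resize(s[275:365,230:340],None,fx=3.5,fy=3.5,interpolation=cv2.INTER_CUBIC)
o=np.zeros((600,700,3),np.uint8);o[:275,:550]=d;o[280:280+e.shape[0],:e.shape[1]]=e
cv2.imwrite("pics/z2.png",o)
```

```text
(no output)
```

View pics/z1.png

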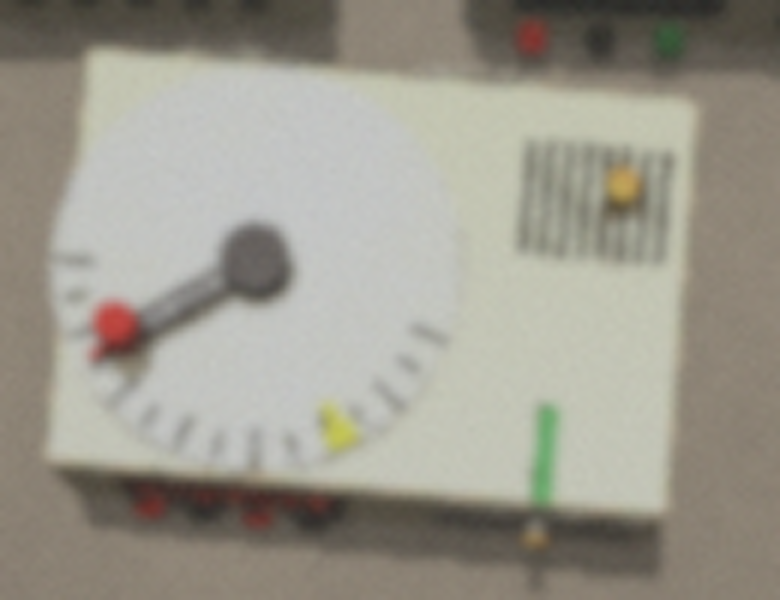

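View pics/z2.png

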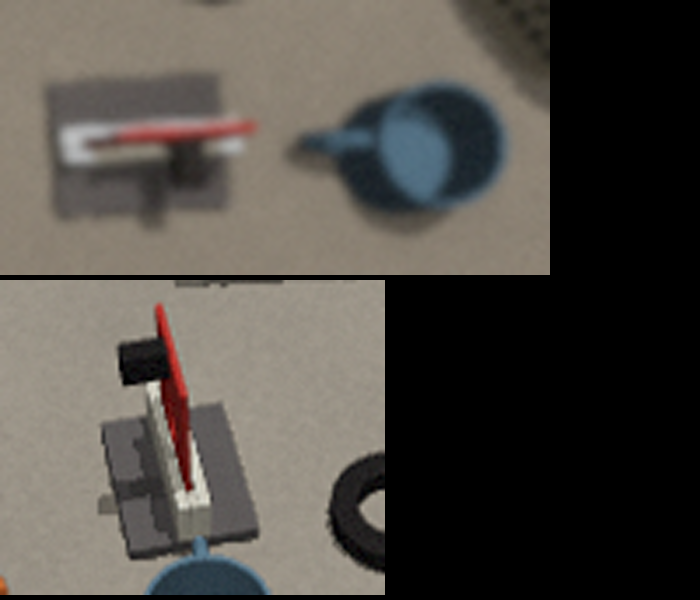

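z1: the case's top corners are at crop (90,50), (697,98), (665,513) and (47,463). The knob is at (115,325), the pointer at (338,428) and the stripe's end at (541,505). z2: the grip block is at top crop (186,163), and the plate's front faces the robot.

```bash
cat > h.py <<'E'
import numpy as np,cv2
from rig import ctrl,viewer
from scipy.optimize import least_squares
def ray(ci,u,v):
    R=np.array(ci["R"]);t=np.array(ci["t"])
    d=R.T@np.array([(u-ci["cx"])/ci["fx"],(v-ci["cy"])/ci["fy"],1]);return -R.T@t,d
def atz(ci,u,v,z):
    o,d=ray(ci,u,v);return o+d*(z-o[2])/d[2]
def proj(ci,X):
    p=np.atleast_2d(X)@np.array(ci["R"]).T+ci["t"];return np.c_[p[:,0]/p[:,2]*ci["fx"]+ci["cx"],p[:,1]/p[:,2]*ci["fy"]+ci["cy"]]
def tri(rs):
    A=0;b=0
    for o,d in rs:
        d=d/np.linalg.norm(d);P=np.eye(3)-np.outer(d,d);A=A+P;b=b+P@o
    return np.linalg.solve(A,b)
def rot(th):c,s=np.cos(th),np.sin(th);return np.array([[c,-s],[s,c]])
E
python3 - <<'E'
from h import *
T=viewer.camera_info("top");S=viewer.camera_info("side")
z1=lambda u,v:((u+.5)/6-.5+220,(v+.5)/6-.5+120)
P=np.array([atz(T,*z1(*c),130)[:2] for c in[(90,50),(697,98),(665,513),(47,463)]])
M=np.array([[110,160],[110,-160],[-110,-160],[-110,160]])
f=lambda p:((rot(p[2])@M.T).T+p[:2]-P).ravel()
r=least_squares(f,[500,0,0]);x,y,th=r.x;print("bank",r.x,"res",r.fun.round(1))
R=rot(th);W=lambda a,b:R@[a,b]+[x,y]
h=W(0,60);print("hinge",h,"screw",W(-116,-95),"stripe end",atz(T,*z1(541,505),130))
def ang(p):
    q=R.T@(p[:2]-h);return np.arctan2(-q[0],q[1]),np.hypot(*q)
k=atz(T,*z1(115,325),191);print("knob",k,ang(k))
for c in[(338,428),(340,432)]:
    m=atz(T,*z1(*c),138);print("mark",m,ang(m))
z2=lambda u,v:((u+.5)/5-.5+360,(v+.5)/5-.5+195)
print("stand",[atz(T,*z2(*c),5)[:2].round(0) for c in[(47,85),(218,75),(230,210),(55,218)]])
g=z2(186,163);gs=((143+.5)/3.5-.5+230,(82+.5)/3.5-.5+275)
print("grip",tri([ray(T,*g),ray(S,*gs)]),atz(T,*g,143))
a=cv2.imread("pics/top0.png");hsv=cv2.cvtColor(a,cv2.COLOR_BGR2HSV)
m=cv2.inRange(hsv,(22,120,120),(35,255,255))[120:220,220:350];v,u=np.nonzero(m);mk=atz(T,u.mean()+220,v.mean()+120,138);print("yellow",len(u),mk,ang(mk))
s=cv2.imread("pics/side0.png");hs=cv2.cvtColor(s,cv2.COLOR_BGR2HSV)
m=cv2.inRange(hs,(22,120,120),(35,255,255))[185:215,270:310];v,u=np.nonzero(m);print(len(u));mk=atz(S,u.mean()+270,v.mean()+185,138);print("yellow side",mk,ang(mk))
E
```

```text
bank [ 6.38975028e+02  2.36747115e+00 -5.66874898e-02] res [ 1.6  2.3  0.8 -1.5 -1.6 -2.4 -0.8  1.7]
hinge [642.37445619  62.27109282] screw [517.77893186 -85.90770227] stripe end [524.14660911 -85.57300435 130.        ]
knob [599.39349203 127.79327033 191.        ] (np.float64(0.6372521744410277), np.float64(78.36146391155098))
mark [559.74128763  18.63736524 138.        ] (np.float64(2.1133120150208753), np.float64(93.44593479628233))
mark [557.71550783  17.56227556 138.        ] (np.float64(2.1133618384820987), np.float64(95.73931208363403))
stand [array([ 519., -290.]), array([ 529., -404.]), array([ 439., -412.]), array([ 431., -296.])]
grip [ 459.58506321 -351.02876573  129.47717568] [ 458.4693447 -347.5929833  143.       ]
yellow 16 [613.75603798 -42.57989422 138.        ] (np.float64(2.931826644868852), np.float64(108.68644508338352))
23
yellow side [558.30486307  18.23089702 138.        ] (np.float64(2.1100320408082602), np.float64(94.90645570511975))
```

Run:
```python
from h import *
from scipy.spatial.transform import Rotation as Ro
s=ctrl.sense();q=s["ee_rot"];M=Ro.from_quat([*q[1:],q[0]]).as_matrix();print(M.round(3))
print("y yaw",np.arctan2(M[1,1],M[0,1]))
th=-.0567;h=np.array([642.4,62.3])
for a in[.637,1,1.37,1.74,2.112]:
    f=a+th;print(a,(h+78*np.array([-np.sin(f),np.cos(f)])).round(1),"tang yaw",np.arctan2(-np.sin(f),-np.cos(f)).round(3))
print(viewer.camera_info("wrist"))
```

```text
[[-0.     0.256 -0.967]
 [ 0.001 -0.967 -0.256]
 [-1.    -0.001 -0.   ]]
y yaw -1.3119795065355726
0.637 [599.6 127.5] tang yaw -2.561
1 [579.3 108.1] tang yaw -2.198
1.37 [567.   82.2] tang yaw -1.828
1.74 [564.9  53.5] tang yaw -1.458
2.112 [573.4  26. ] tang yaw -1.086
{'fx': 301.3594832228275, 'fy': 301.3594832228275, 'cx': 276.24737144592916, 'cy': 210.73978061619405, 'R': array([[ 0.25601341, -0.96667202, -0.00152871],
       [-0.92185105, -0.24461838,  0.3005869 ],
       [-0.29094289, -0.07554504, -0.95375321]]), 't': array([-523.9066351 ,  -38.89979472,  380.03893011])}
```

Emit:
{"method": "carry_out", "body": {"targets": [{"x":0.036,"y":0.05,"z":0.01},{"x":0.072,"y":0.1,"z":0.02},{"x":0.108,"y":0.15,"z":0.02},{"x":0.144,"y":0.2,"z":0.02},{"x":0.18,"y":0.25,"z":0.02}]}}

```text
invalid input at $.targets[0]: expected keys x, y, z, ax, ay, az, hand
```

Run:
```python
from h import *
print(ctrl.sense()["joints"].round(3))
```

```text
[-1.535  0.313  1.498 -0.     1.331 -0.223]
```

Emit:
{"method": "carry_out", "body": {"targets": [{"x":0.033,"y":0.045,"z":0.005,"ax":0,"ay":0,"az":0.135,"hand":1},{"x":0.066,"y":0.091,"z":0.01,"ax":0,"ay":0,"az":0.27,"hand":1},{"x":0.1,"y":0.136,"z":0.01,"ax":0,"ay":0,"az":0.405,"hand":1},{"x":0.133,"y":0.181,"z":0.01,"ax":0,"ay":0,"az":0.54,"hand":1},{"x":0.166,"y":0.227,"z":0.01,"ax":0,"ay":0,"az":0.675,"hand":1}]}}

```text
time_s: 0.72
eef_pos: [301.0, -278.9, 241.2]
ee_rot: [0.32, 0.631, 0.32, -0.631]
force: [1.4, -0.8, -0.1]
grip_width: 1.003
```

Emit:
{"method": "carry_out", "body": {"targets": [{"x":0.033,"y":0.045,"z":0,"ax":0,"ay":0,"az":0.135,"hand":1},{"x":0.066,"y":0.091,"z":0,"ax":0,"ay":0,"az":0.27,"hand":1},{"x":0.1,"y":0.136,"z":0,"ax":0,"ay":0,"az":0.405,"hand":1},{"x":0.133,"y":0.181,"z":0,"ax":0,"ay":0,"az":0.54,"hand":1},{"x":0.166,"y":0.227,"z":0,"ax":0,"ay":0,"az":0.675,"hand":1}]}}

```text
time_s: 1.35
eef_pos: [467.1, -51.8, 241.2]
ee_rot: [0.51, 0.489, 0.511, -0.489]
force: [-0.0, -1.0, 0.9]
grip_width: 1.003
```

Emit:
{"method": "carry_out", "body": {"targets": [{"x":0.033,"y":0.045,"z":0,"ax":0,"ay":0,"az":0.135,"hand":1},{"x":0.066,"y":0.091,"z":0,"ax":0,"ay":0,"az":0.27,"hand":1},{"x":0.1,"y":0.136,"z":0,"ax":0,"ay":0,"az":0.405,"hand":1},{"x":0.133,"y":0.181,"z":0,"ax":0,"ay":0,"az":0.54,"hand":1},{"x":0.133,"y":0.181,"z":0,"ax":0,"ay":0,"az":0.54,"hand":1}]}}

```text
time_s: 1.98
eef_pos: [600.0, 130.2, 239.6]
ee_rot: [0.622, 0.335, 0.623, -0.336]
force: [-0.6, -0.4, 0.0]
grip_width: 0.995
```

```bash
cat >> h.py <<'E'
from scipy.spatial.transform import Rotation as Ro
def st():
    s=ctrl.sense();q=s["ee_rot"];M=Ro.from_quat([*q[1:],q[0]]).as_matrix()
    print("t",round(s["time_s"],2),"pos",s["eef_pos"].round(1),"x",M[:,0].round(3),"yyaw",np.arctan2(M[1,1],M[0,1]).round(4),"F",s["force"].round(1),"w",round(s["grip_width"],3),"q",s["joints"].round(2));return s
E
python3 - <<'E'
from h import *
st();ci=viewer.camera_info("wrist");a=viewer.capture("wrist");cv2.imwrite("pics/w1.png",a)
print(proj(ci,[[599.6,127.5,191]]))
E
```

```text
t 1.98 pos [600.  130.2 239.6] x [-0.002  0.    -1.   ] yyaw 0.5827 F [-0.6 -0.4  0. ] w 0.995 q [ 0.02  0.51  1.19  0.    1.44 -0.56]
[[273.14976433 237.47637055]]
```

View pics/w1.png

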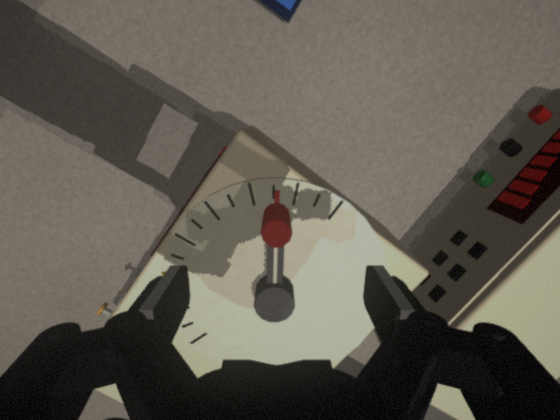

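The wrist view has the knob's top near (276,230) and my prediction was (273,237), so the jaws straddle it. I'll go down and grip it.

Emit:
{"method": "carry_out", "body": {"targets": [{"x":0,"y":-0.002,"z":-0.04,"ax":0,"ay":0,"az":0,"hand":1},{"x":0,"y":-0.002,"z":-0.078,"ax":0,"ay":0,"az":0,"hand":1},{"x":0,"y":-0.002,"z":-0.078,"ax":0,"ay":0,"az":0,"hand":-0.2},{"x":0,"y":-0.002,"z":-0.078,"ax":0,"ay":0,"az":0,"hand":-1},{"x":0,"y":-0.002,"z":-0.078,"ax":0,"ay":0,"az":0,"hand":-1}], "grip_force": 25}}

```text
time_s: 2.65
eef_pos: [600.0, 125.3, 165.2]
ee_rot: [0.623, 0.337, 0.621, -0.336]
force: [-0.8, -0.4, -0.1]
grip_width: 0.371
```

Emit:
{"method": "carry_out", "body": {"targets": [{"x":0,"y":0,"z":0,"ax":0,"ay":0,"az":0,"hand":-1},{"x":0,"y":0,"z":0,"ax":0,"ay":0,"az":0,"hand":-1},{"x":0,"y":0,"z":0,"ax":0,"ay":0,"az":0,"hand":-1}]}}

```text
time_s: 3.02
eef_pos: [600.1, 125.6, 165.0]
ee_rot: [0.623, 0.337, 0.621, -0.336]
force: [0.4, -0.5, 6.2]
grip_width: 0.245
```

Run:
```python
from h import *
st()
th=-.0567;h=np.array([642.4,62.3])
k=np.array([599.6,127.5]);a0=.637
for a in np.linspace(a0,2.112,11)[1:]:
    f=a+th;print(round(a-a0,4),((h+78*np.array([-np.sin(f),np.cos(f)])-k)/1000).round(4))
```

```text
t 3.02 pos [600.1 125.6 165. ] x [ 0.003  0.    -1.   ] yyaw 0.5781 F [ 0.4 -0.5  6.2] w 0.245 q [ 0.02  0.56  1.31  0.    1.27 -0.56]
0.1475 [-0.0091 -0.007 ]
0.295 [-0.0171 -0.0152]
0.4425 [-0.0238 -0.0246]
0.59 [-0.029  -0.0348]
0.7375 [-0.0327 -0.0457]
0.885 [-0.0348 -0.057 ]
1.0325 [-0.0351 -0.0685]
1.18 [-0.0338 -0.0799]
1.3275 [-0.0308 -0.091 ]
1.475 [-0.0262 -0.1015]
```

Emit:
{"method": "carry_out", "body": {"targets": [{"x":-0.009,"y":-0.006,"z":0,"ax":0,"ay":0,"az":0.1475,"hand":-1},{"x":-0.017,"y":-0.014,"z":0,"ax":0,"ay":0,"az":0.295,"hand":-1},{"x":-0.0237,"y":-0.0233,"z":0,"ax":0,"ay":0,"az":0.4425,"hand":-1},{"x":-0.029,"y":-0.0333,"z":0,"ax":0,"ay":0,"az":0.59,"hand":-1},{"x":-0.0325,"y":-0.044,"z":0,"ax":0,"ay":0,"az":0.7375,"hand":-1}]}}

```text
time_s: 3.65
eef_pos: [569.3, 81.2, 165.1]
ee_rot: [0.705, 0.089, 0.699, -0.088]
force: [14.3, 1.5, -0.8]
grip_width: 0.247
```

Emit:
{"method": "carry_out", "body": {"targets": [{"x":-0.0021,"y":-0.0113,"z":0,"ax":0,"ay":0,"az":0.1475,"hand":-1},{"x":-0.0024,"y":-0.0228,"z":0,"ax":0,"ay":0,"az":0.295,"hand":-1},{"x":-0.001,"y":-0.0342,"z":0,"ax":0,"ay":0,"az":0.4425,"hand":-1},{"x":0.002,"y":-0.0453,"z":0,"ax":0,"ay":0,"az":0.59,"hand":-1},{"x":0.0066,"y":-0.0558,"z":0,"ax":0,"ay":0,"az":0.7375,"hand":-1}]}}

```text
time_s: 4.28
eef_pos: [576.7, 27.3, 165.0]
ee_rot: [0.69, -0.17, 0.682, 0.171]
force: [18.6, 15.7, -1.6]
grip_width: 0.246
```

Emit:
{"method": "carry_out", "body": {"targets": [{"x":0,"y":0,"z":0,"ax":0,"ay":0,"az":0,"hand":-1},{"x":0,"y":0,"z":0,"ax":0,"ay":0,"az":0,"hand":-1},{"x":0,"y":0,"z":0,"ax":0,"ay":0,"az":0,"hand":-1}]}}

```text
time_s: 4.65
eef_pos: [577.0, 26.6, 165.1]
ee_rot: [0.691, -0.169, 0.683, 0.168]
force: [18.4, 6.4, -0.6]
grip_width: 0.248
```

Run:
```python
from h import *
st()
cv2.imwrite("pics/s2.png",cv2.resize(viewer.capture("side")[140:260,230:390],None,fx=4.5,fy=4.5,interpolation=cv2.INTER_CUBIC))
```

```text
t 4.65 pos [577.   26.6 165.1] x [ 0.011  0.002 -1.   ] yyaw 2.0529 F [18.4  6.4 -0.6] w 0.248 q [-0.16  0.48  1.44  0.    1.22 -2.21]
```

Emit:
{"method": "carry_out", "body": {"targets": [{"x":0.0035,"y":0.0005,"z":0,"ax":0,"ay":0,"az":0,"hand":-0.4},{"x":0.0035,"y":0.0005,"z":0,"ax":0,"ay":0,"az":0,"hand":1},{"x":0.0035,"y":0.0005,"z":0,"ax":0,"ay":0,"az":0,"hand":1},{"x":0.0035,"y":0.0005,"z":0.04,"ax":0,"ay":0,"az":0,"hand":1},{"x":0.0035,"y":0.0005,"z":0.1,"ax":0,"ay":0,"az":0,"hand":1}]}}

```text
time_s: 5.32
eef_pos: [576.1, 26.1, 263.2]
ee_rot: [0.685, -0.168, 0.688, 0.169]
force: [0.3, 0.7, 0.7]
grip_width: 0.997
```

Emit:
{"method": "carry_out", "body": {"targets": [{"x":0,"y":0,"z":0,"ax":0,"ay":0,"az":0,"hand":1},{"x":0,"y":0,"z":0,"ax":0,"ay":0,"az":0,"hand":1}]}}

```text
time_s: 5.58
eef_pos: [576.6, 26.2, 262.6]
ee_rot: [0.686, -0.169, 0.687, 0.169]
force: [-0.1, -0.0, -0.1]
grip_width: 1.004
```

Run:
```python
from h import *
import json
st();ci=viewer.camera_info("wrist");a=viewer.capture("wrist");cv2.imwrite("pics/w2.png",a)
json.dump({k:np.array(v).tolist() for k,v in ci.items()},open("w2.json","w"))
```

```text
t 5.58 pos [576.6  26.2 262.6] x [-0.001  0.    -1.   ] yyaw 2.0529 F [-0.1 -0.  -0.1] w 1.004 q [-0.16  0.41  1.28 -0.    1.45 -2.21]
```

View pics/w2.png

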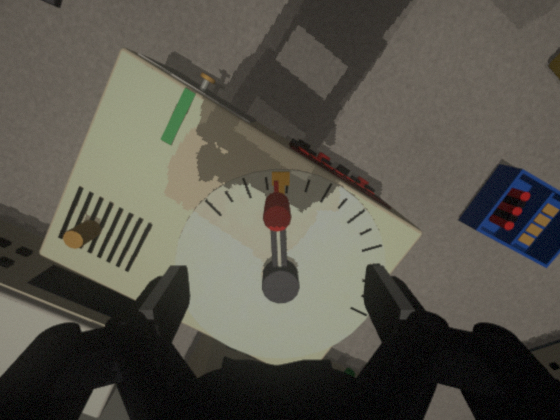

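The lever is now beside the pointer: the knob is at (277,212), its red tip at (276,187) and the yellow patch at (281,180). The screw head is at (207,79). I'll measure these more closely.

Run:
```python
from h import *
import json
ci=json.load(open("w2.json"));a=cv2.imread("pics/w2.png")
P=np.array([atz(ci,*c,130)[:2] for c in[(122,49),(419,232),(42,258)]]);print(P.round(1))
M=np.array([[-110,-160],[-110,160],[110,-160]])
r=least_squares(lambda p:((rot(p[2])@M.T).T+p[:2]-P).ravel(),[639,2,-.05]);print(r.x,r.fun.round(1))
x,y,th=r.x;R=rot(th);h=R@[0,60]+[x,y];W=lambda p,z:np.r_[R@p+[x,y],z]
print("hinge",h,"screw",W([-116,-95],95))
def ang(p):q=R.T@(p[:2]-h);return np.arctan2(-q[0],q[1]).round(4),np.hypot(*q).round(1)
for n,c,z in[("tip",(276,184),148),("knobtop",(276.5,205),191),("knobbot",(277,228),150),("yellow",(281,179),138)]:print(n,ang(atz(ci,*c,z)),atz(ci,*c,z).round(1))
b=a[140:320,200:380];b=cv2.resize(b,None,fx=4.4,fy=4.4,interpolation=cv2.INTER_CUBIC)[:600]
b=cv2.convertScaleAbs(b,alpha=1.5)
L=lambda p,z:tuple(int(v) for v in ((proj(ci,[W(p,z)])[0]-[200,140]+.5)*4.4))
for k in range(0,360,4):
    t=np.radians(k);cv2.circle(b,L([106*np.cos(t),60+106*np.sin(t)],134),1,(255,0,0),-1)
cv2.circle(b,L([0,60],134),4,(255,0,255),-1)
cv2.imwrite("pics/w2z.png",b)
```

```text
[[ 520.8 -144.9]
 [ 539.8  165.4]
 [ 738.6 -154.4]]
[ 6.39024353e+02  6.79070166e+00 -5.06797252e-02] [ 0.3 -2.5 -2.5  6.8  2.2 -4.2]
hinge [642.06383472  66.71366512] screw [518.36077687 -82.21099194  95.        ]
tip (np.float64(2.1573), np.float64(97.0)) [558.7  17.2 148. ]
knobtop (np.float64(2.1571), np.float64(90.5)) [564.2  20.5 191. ]
knobbot (np.float64(2.1794), np.float64(56.9)) [593.8  36.6 150. ]
yellow (np.float64(2.1106), np.float64(99.2)) [554.5  20.1 138. ]
```

View pics/w2z.png

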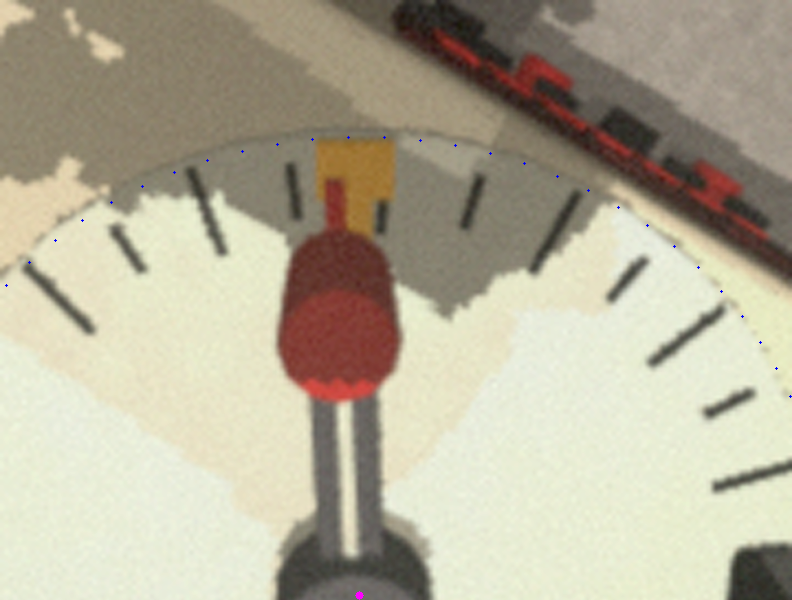

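The lever tip sits about 0.047 rad past the pointer's middle. That's inside the 0.07 limit but close to it, so I'll re-grip the knob and nudge it back about 3.5 mm.

Emit:
{"method": "carry_out", "body": {"targets": [{"x":0,"y":0,"z":-0.055,"ax":0,"ay":0,"az":0,"hand":1},{"x":0,"y":0,"z":-0.0975,"ax":0,"ay":0,"az":0,"hand":1},{"x":0,"y":0,"z":-0.0975,"ax":0,"ay":0,"az":0,"hand":-1},{"x":0,"y":0,"z":-0.0975,"ax":0,"ay":0,"az":0,"hand":-1},{"x":0,"y":0,"z":-0.0975,"ax":0,"ay":0,"az":0,"hand":-1}]}}

```text
time_s: 6.25
eef_pos: [577.7, 26.1, 167.6]
ee_rot: [0.688, -0.169, 0.686, 0.168]
force: [0.2, -0.2, -0.2]
grip_width: 0.377
```

Emit:
{"method": "carry_out", "body": {"targets": [{"x":0,"y":0,"z":0,"ax":0,"ay":0,"az":0,"hand":-1},{"x":0,"y":0,"z":0,"ax":0,"ay":0,"az":0,"hand":-1},{"x":-0.001,"y":0.0018,"z":0,"ax":0,"ay":0,"az":-0.02,"hand":-1},{"x":-0.0019,"y":0.0036,"z":0,"ax":0,"ay":0,"az":-0.045,"hand":-1},{"x":-0.0019,"y":0.0036,"z":0,"ax":0,"ay":0,"az":-0.045,"hand":-1}]}}

```text
time_s: 6.88
eef_pos: [575.7, 29.3, 167.3]
ee_rot: [0.691, -0.154, 0.689, 0.153]
force: [0.2, -2.0, 5.8]
grip_width: 0.244
```

Emit:
{"method": "carry_out", "body": {"targets": [{"x":0,"y":0,"z":0,"ax":0,"ay":0,"az":0,"hand":-0.4},{"x":0,"y":0,"z":0,"ax":0,"ay":0,"az":0,"hand":1},{"x":0,"y":0,"z":0,"ax":0,"ay":0,"az":0,"hand":1},{"x":0,"y":0,"z":0.05,"ax":0,"ay":0,"az":0,"hand":1},{"x":0,"y":0,"z":0.1,"ax":0,"ay":0,"az":0,"hand":1}]}}

```text
time_s: 7.5
eef_pos: [574.8, 29.8, 266.9]
ee_rot: [0.69, -0.153, 0.691, 0.154]
force: [0.1, -0.1, 0.2]
grip_width: 0.999
```

Run:
```python
from h import *
st();a=viewer.capture("wrist");cv2.imwrite("pics/w3.png",a)
b=cv2.convertScaleAbs(cv2.resize(a[150:310,200:360],None,fx=3.7,fy=3.7,interpolation=cv2.INTER_CUBIC),alpha=1.5)
cv2.imwrite("pics/w3z.png",b)
```

```text
t 7.5 pos [574.8  29.8 266.9] x [-0.001  0.    -1.   ] yyaw 2.0081 F [ 0.1 -0.1  0.2] w 0.999 q [-0.15  0.41  1.28  0.    1.46 -2.16]
```

View pics/w3z.png

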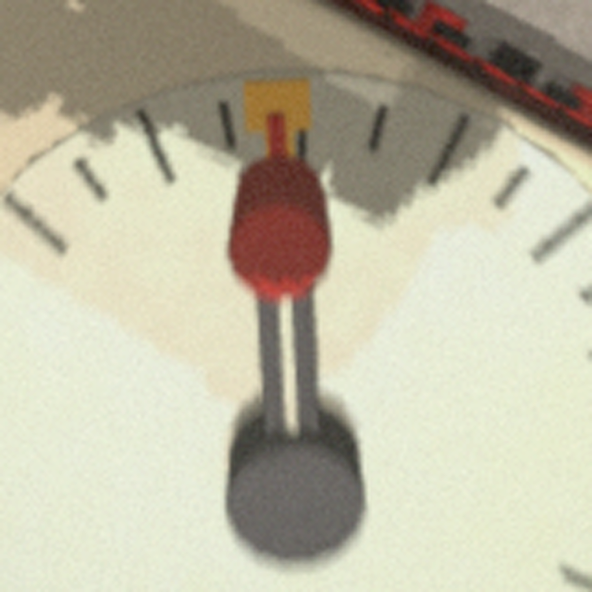

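The lever is now aligned: tip centre 276 px against yellow centre 278 px. On to the stand.

Emit:
{"method": "carry_out", "body": {"targets": [{"x":-0.016,"y":-0.054,"z":0,"ax":0,"ay":0,"az":-0.05,"hand":1},{"x":-0.033,"y":-0.109,"z":0,"ax":0,"ay":0,"az":-0.1,"hand":1},{"x":-0.049,"y":-0.163,"z":0,"ax":0,"ay":0,"az":-0.15,"hand":1},{"x":-0.066,"y":-0.218,"z":0,"ax":0,"ay":0,"az":-0.2,"hand":1},{"x":-0.082,"y":-0.272,"z":0,"ax":0,"ay":0,"az":-0.26,"hand":1}]}}

```text
time_s: 8.18
eef_pos: [492.2, -243.9, 265.7]
ee_rot: [0.704, -0.062, 0.704, 0.062]
force: [1.0, -0.5, -0.2]
grip_width: 0.998
```

Emit:
{"method": "carry_out", "body": {"targets": [{"x":-0.017,"y":-0.054,"z":-0.02,"ax":0,"ay":0,"az":-0.05,"hand":1},{"x":-0.033,"y":-0.109,"z":-0.037,"ax":0,"ay":0,"az":-0.098,"hand":1},{"x":-0.033,"y":-0.109,"z":-0.037,"ax":0,"ay":0,"az":-0.098,"hand":1},{"x":-0.033,"y":-0.109,"z":-0.037,"ax":0,"ay":0,"az":-0.098,"hand":1}]}}

```text
time_s: 8.68
eef_pos: [460.2, -350.8, 228.9]
ee_rot: [0.707, -0.028, 0.706, 0.028]
force: [0.4, 1.0, 0.2]
grip_width: 1.004
```

Run:
```python
from h import *
s=st();ci=viewer.camera_info("wrist");a=viewer.capture("wrist");cv2.imwrite("pics/w4.png",a)
import json;json.dump({k:np.array(v).tolist() for k,v in ci.items()},open("w4.json","w"))
print(proj(ci,[[460,-351,143],[480,-350,137]]))
```

```text
t 8.68 pos [ 460.2 -350.8  228.9] x [ 0.  0. -1.] yyaw 1.6503 F [0.4 1.  0.2] w 1.004 q [-0.85  0.43  1.33  0.    1.38 -2.5 ]
[[275.28437258 216.10698216]
 [274.6168857  236.47598942]]
```

View pics/w4.png

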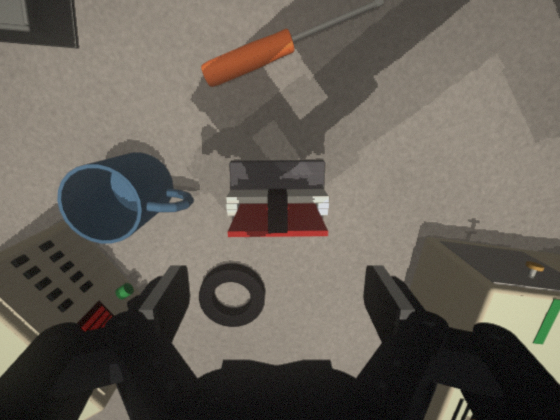

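The block is at columns 269–288 and the plate's top edge at row 236, columns 228–328. That puts the plate about 3 mm further towards +y than predicted, with matching yaw. I'll correct for that, go down and grip.

Emit:
{"method": "carry_out", "body": {"targets": [{"x":0,"y":0.003,"z":-0.04,"ax":0,"ay":0,"az":0,"hand":1},{"x":0,"y":0.003,"z":-0.085,"ax":0,"ay":0,"az":0,"hand":1},{"x":0,"y":0.003,"z":-0.119,"ax":0,"ay":0,"az":0,"hand":1},{"x":0,"y":0.003,"z":-0.119,"ax":0,"ay":0,"az":0,"hand":0},{"x":0,"y":0.003,"z":-0.119,"ax":0,"ay":0,"az":0,"hand":-1}], "grip_force": 60}}

```text
time_s: 9.35
eef_pos: [461.0, -348.3, 111.8]
ee_rot: [0.707, -0.029, 0.706, 0.028]
force: [0.6, -1.1, -0.4]
grip_width: 0.605
```

Emit:
{"method": "carry_out", "body": {"targets": [{"x":0,"y":0,"z":0,"ax":0,"ay":0,"az":0,"hand":-1},{"x":0,"y":0,"z":0,"ax":0,"ay":0,"az":0,"hand":-1},{"x":0,"y":0,"z":0,"ax":0,"ay":0,"az":0,"hand":-1},{"x":0,"y":0,"z":0,"ax":0,"ay":0,"az":0,"hand":-1}]}}

```text
time_s: 9.85
eef_pos: [460.5, -348.6, 110.8]
ee_rot: [0.707, -0.028, 0.706, 0.027]
force: [-0.1, 0.2, 6.1]
grip_width: 0.175
```

```bash
python3 -c "
from h import *
st()"
```

```text
t 9.85 pos [ 460.5 -348.6  110.8] x [ 0.001 -0.001 -1.   ] yyaw 1.65 F [-0.1  0.2  6.1] w 0.175 q [-0.85  0.54  1.49  0.    1.11 -2.5 ]
```

Emit:
{"method": "carry_out", "body": {"targets": [{"x":0,"y":0,"z":0.02,"ax":0,"ay":0,"az":0,"hand":-1},{"x":0,"y":0,"z":0.055,"ax":0,"ay":0,"az":0,"hand":-1},{"x":0,"y":0,"z":0.065,"ax":0,"ay":0,"az":0,"hand":-1},{"x":-0.005,"y":0.04,"z":0.065,"ax":0,"ay":0,"az":-0.03,"hand":-1},{"x":-0.012,"y":0.09,"z":0.065,"ax":0,"ay":0,"az":-0.07,"hand":-1}]}}

```text
time_s: 10.48
eef_pos: [447.3, -257.3, 173.5]
ee_rot: [0.707, -0.002, 0.708, 0.003]
force: [0.7, 0.5, -1.7]
grip_width: 0.175
```

Run:
```python
from h import *
import json
st()
T=viewer.camera_info("top");w2=json.load(open("w2.json"));w4=json.load(open("w4.json"))
def blob(f,c,r=14):
    a=cv2.imread(f);u0,v0=c;h=cv2.cvtColor(a[v0-r:v0+r,u0-r:u0+r],cv2.COLOR_BGR2HSV)
    m=cv2.inRange(h,(8,110,90),(28,255,255));n,l,s,ce=cv2.connectedComponentsWithStats(m)
    i=1+np.argmax(s[1:,4]);return ce[i]+[u0-r,v0-r],s[i]
B=[blob("pics/top0.png",(309,209),8),blob("pics/w2.png",(208,79)),blob("pics/w4.png",(535,268))]
for b in B:print(b)
C=[T,w2,w4];Rs=[ray(c,*b[0]) for c,b in zip(C,B)]
X=tri(Rs);print("head",X,[(proj(c,X)[0]-b[0]).round(1) for c,b in zip(C,B)],"2wrist",tri(Rs[1:]))
for c,b in zip(C,B):print("at z95",atz(c,*b[0],95).round(1))
# stripe end check & front edge line in w2
for c in[(122,49),(250,127)]:print("edge",atz(w2,*c,130).round(1))
```

```text
t 10.47 pos [ 447.3 -257.3  173.5] x [-0.001  0.001 -1.   ] yyaw 1.5774 F [ 0.7  0.5 -1.7] w 0.175 q [-0.75  0.35  1.61 -0.    1.19 -2.33]Traceback (most recent call last):
  File "<stdin>", line 9, in <module>
  File "<stdin>", line 8, in blob
    return _wrapfunc(a, 'argmax', axis=axis, out=out, **kwds)
    return bound(*args, **kwds)
ValueError: attempt to get argmax of an empty sequence
```

Run:
```python
from h import *
import json
T=viewer.camera_info("top");w2=json.load(open("w2.json"));w4=json.load(open("w4.json"))
def blob(f,c,r=12,lo=(8,110,90)):
    a=cv2.imread(f);u0,v0=c;h=cv2.cvtColor(a[v0-r:v0+r,u0-r:u0+r],cv2.COLOR_BGR2HSV)
    m=cv2.inRange(h,lo,(30,255,255));n,l,s,ce=cv2.connectedComponentsWithStats(m)
    i=1+np.argmax(s[1:,4]);return ce[i]+[u0-r,v0-r],s[i]
B=[(np.array([309.,208.7]),0),blob("pics/w2.png",(208,79)),blob("pics/w4.png",(535,268))]
for b in B:print(b)
C=[T,w2,w4];Rs=[ray(c,*b[0]) for c,b in zip(C,B)]
X=tri(Rs);print("head",X,[(proj(c,X)[0]-b[0]).round(1) for c,b in zip(C,B)],"2wrist",tri(Rs[1:]))
for c,b in zip(C,B):print("at z95",atz(c,*b[0],95).round(1))
for c in[(122,49),(250,127)]:print("edge",atz(w2,*c,130).round(1))
a=cv2.resize(cv2.imread("pics/w2.png")[60:100,185:235],None,fx=8,fy=8,interpolation=cv2.INTER_CUBIC)
b=cv2.resize(cv2.imread("pics/w4.png")[250:290,510:560],None,fx=8,fy=8,interpolation=cv2.INTER_CUBIC)
cv2.imwrite("pics/hd.png",np.hstack([a,b]))
```

```text
(array([309. , 208.7]), 0)
(array([206.80701754,  77.35087719]), array([ 5,  6, 13, 10, 57], dtype=int32))
(array([536.38333333, 267.81666667]), array([ 6,  9, 15,  7, 60], dtype=int32))
head [509.76343329 -83.50306764  99.13624194] [array([-0.6,  0.9]), array([-2.,  1.]), array([-0.6,  1. ])] 2wrist [508.50954913 -82.48198607  98.50340944]
at z95 [513.  -85.4  95. ]
at z95 [508.1 -83.2  95. ]
at z95 [510.5 -79.1  95. ]
edge [ 520.8 -144.9  130. ]
edge [527.5 -24.9 130. ]
```

View pics/hd.png

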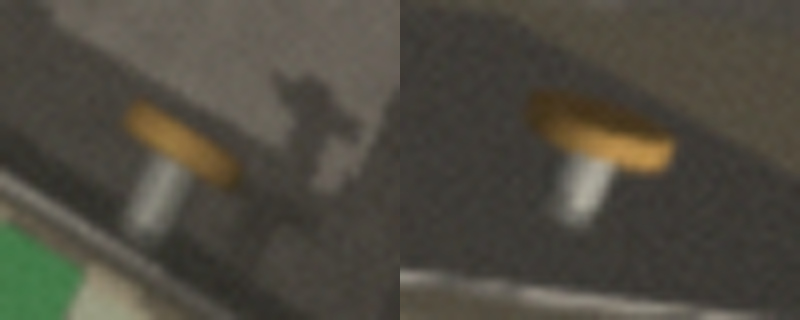

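The two wrist views put the screw head at about (509,-82.5), and its height agrees with 95 mm. The top view reads about 3 mm low in y. The earlier lever error and plate offset are both explained by that same bias, so I'll trust the wrist camera.

Emit:
{"method": "carry_out", "body": {"targets": [{"x":-0.002,"y":0.045,"z":-0.006,"ax":0,"ay":0,"az":-0.02,"hand":-1},{"x":-0.004,"y":0.09,"z":-0.014,"ax":0,"ay":0,"az":-0.04,"hand":-1},{"x":-0.006,"y":0.135,"z":-0.022,"ax":0,"ay":0,"az":-0.055,"hand":-1},{"x":-0.007,"y":0.1786,"z":-0.031,"ax":0,"ay":0,"az":-0.063,"hand":-1},{"x":-0.007,"y":0.1786,"z":-0.031,"ax":0,"ay":0,"az":-0.063,"hand":-1}]}}

```text
time_s: 11.1
eef_pos: [439.9, -77.2, 142.5]
ee_rot: [0.706, 0.018, 0.708, -0.017]
force: [0.8, -0.3, -1.5]
grip_width: 0.177
```

Emit:
{"method": "carry_out", "body": {"targets": [{"x":0,"y":0,"z":0,"ax":0,"ay":0,"az":0,"hand":-1}]}}

```text
time_s: 11.22
eef_pos: [441.0, -80.0, 143.4]
ee_rot: [0.707, 0.019, 0.707, -0.019]
force: [0.1, 0.1, -2.0]
grip_width: 0.179
```

Run:
```python
from h import *
st();a=viewer.capture("wrist");ci=viewer.camera_info("wrist")
print(proj(ci,[[509.5,-82.5,95],[524,-83.5,130]]))
t=viewer.capture("top");T=viewer.camera_info("top");print(proj(T,[[440,-78.7,131]]))
cv2.imwrite("pics/w5.png",a);cv2.imwrite("pics/t5.png",t)
b=cv2.resize(a,(490,368));c=cv2.resize(t[150:260,270:350],None,fx=3.34,fy=3.34)[:368];c=np.vstack([c,np.zeros((max(0,368-c.shape[0]),c.shape[1],3),np.uint8)])
cv2.imwrite("pics/v5.png",np.hstack([b,c]))
```

```text
t 11.22 pos [441.  -80.  143.4] x [-0. -0. -1.] yyaw 1.5171 F [ 0.1  0.1 -2. ] w 0.179 q [-0.44  0.24  1.84 -0.    1.06 -1.96]
[[277.54065178 318.87200536]
 [277.42244576 372.10298382]]
[[306.93302206 231.19799115]]
```

View pics/v5.png

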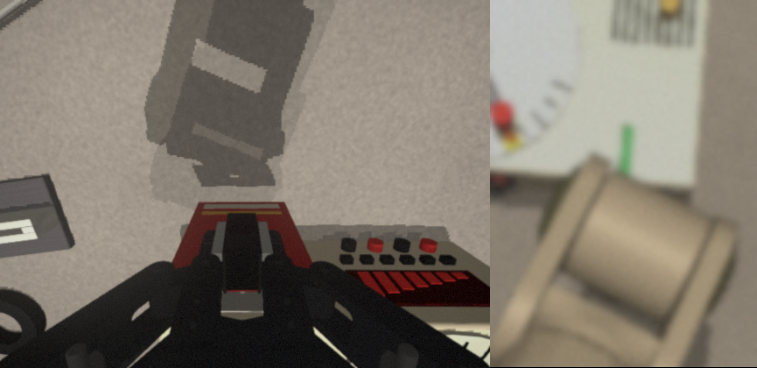

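The plate hangs upright in the grip, with the screw hidden behind it as expected. I'll advance slowly and watch the force.

Emit:
{"method": "carry_out", "body": {"targets": [{"x":0.012,"y":0.0003,"z":-0.001,"ax":0,"ay":0,"az":0,"hand":-1},{"x":0.024,"y":-0.0004,"z":-0.001,"ax":0,"ay":0,"az":0,"hand":-1},{"x":0.034,"y":-0.001,"z":-0.001,"ax":0,"ay":0,"az":0,"hand":-1},{"x":0.04,"y":-0.0013,"z":-0.001,"ax":0,"ay":0,"az":0,"hand":-1},{"x":0.044,"y":-0.0015,"z":-0.001,"ax":0,"ay":0,"az":0,"hand":-1}]}}

```text
time_s: 11.95
eef_pos: [485.4, -81.1, 142.7]
ee_rot: [0.707, 0.019, 0.707, -0.019]
force: [0.2, -0.7, -1.5]
grip_width: 0.178
```

Emit:
{"method": "carry_out", "body": {"targets": [{"x":0.004,"y":-0.0002,"z":0,"ax":0,"ay":0,"az":0,"hand":-1},{"x":0.008,"y":-0.0004,"z":0,"ax":0,"ay":0,"az":0,"hand":-1},{"x":0.012,"y":-0.0007,"z":0,"ax":0,"ay":0,"az":0,"hand":-1},{"x":0.012,"y":-0.0007,"z":0,"ax":0,"ay":0,"az":0,"hand":-1}]}}

```text
time_s: 12.45
eef_pos: [497.2, -81.8, 142.8]
ee_rot: [0.707, 0.019, 0.707, -0.019]
force: [-0.0, 0.5, -1.5]
grip_width: 0.183
```

```bash
python3 -c "
from h import *
s=st();print(s['wrist_torque'].round(2))"
```

```text
t 12.45 pos [497.2 -81.8 142.8] x [-0. -0. -1.] yyaw 1.5171 F [-0.   0.5 -1.5] w 0.183 q [-0.4   0.36  1.68 -0.    1.1  -1.91]
[ 0.02  0.02 -0.04]
```

Emit:
{"method": "carry_out", "body": {"targets": [{"x":0.0015,"y":0,"z":0,"ax":0,"ay":0,"az":0,"hand":-1},{"x":0.003,"y":0,"z":0,"ax":0,"ay":0,"az":0,"hand":-1},{"x":0.003,"y":0,"z":0,"ax":0,"ay":0,"az":0,"hand":-1}]}}

```text
time_s: 12.82
eef_pos: [500.1, -81.8, 142.8]
ee_rot: [0.707, 0.019, 0.707, -0.019]
force: [0.6, -0.9, -1.6]
grip_width: 0.18
```

Emit:
{"method": "carry_out", "body": {"targets": [{"x":0.001,"y":0,"z":0,"ax":0,"ay":0,"az":0,"hand":-1},{"x":0.002,"y":0,"z":0,"ax":0,"ay":0,"az":0,"hand":-1},{"x":0.002,"y":0,"z":0,"ax":0,"ay":0,"az":0,"hand":-1}]}}

```text
time_s: 13.2
eef_pos: [501.5, -81.7, 142.7]
ee_rot: [0.706, 0.019, 0.707, -0.019]
force: [-5.5, 0.3, 2.3]
grip_width: 0.178
```

I feel the case face at TCP x ≈ 501, which agrees with the estimate. I'll back off 3 mm and lower.

Emit:
{"method": "carry_out", "body": {"targets": [{"x":-0.0035,"y":0,"z":0,"ax":0,"ay":0,"az":0,"hand":-1},{"x":-0.0035,"y":0,"z":-0.004,"ax":0,"ay":0,"az":0,"hand":-1},{"x":-0.0035,"y":0,"z":-0.008,"ax":0,"ay":0,"az":0,"hand":-1},{"x":-0.0035,"y":0,"z":-0.012,"ax":0,"ay":0,"az":0,"hand":-1},{"x":-0.0035,"y":0,"z":-0.012,"ax":0,"ay":0,"az":0,"hand":-1}]}}

```text
time_s: 13.82
eef_pos: [498.4, -81.8, 130.4]
ee_rot: [0.707, 0.019, 0.707, -0.019]
force: [-0.3, -0.8, -2.0]
grip_width: 0.182
```

Emit:
{"method": "carry_out", "body": {"targets": [{"x":0,"y":0,"z":-0.003,"ax":0,"ay":0,"az":0,"hand":-1},{"x":0,"y":0,"z":-0.006,"ax":0,"ay":0,"az":0,"hand":-1},{"x":0,"y":0,"z":-0.006,"ax":0,"ay":0,"az":0,"hand":-1}]}}

```text
time_s: 14.2
eef_pos: [498.4, -81.8, 124.6]
ee_rot: [0.707, 0.019, 0.707, -0.019]
force: [1.0, 0.7, -1.3]
grip_width: 0.181
```

There's no contact after 18 mm, so the shank is in the slot. I'll continue until it seats.

Emit:
{"method": "carry_out", "body": {"targets": [{"x":0,"y":0,"z":-0.003,"ax":0,"ay":0,"az":0,"hand":-1},{"x":0,"y":0,"z":-0.006,"ax":0,"ay":0,"az":0,"hand":-1},{"x":0,"y":0,"z":-0.0085,"ax":0,"ay":0,"az":0,"hand":-1},{"x":0,"y":0,"z":-0.0085,"ax":0,"ay":0,"az":0,"hand":-1}]}}

```text
time_s: 14.7
eef_pos: [498.5, -81.8, 116.1]
ee_rot: [0.707, 0.019, 0.707, -0.019]
force: [-1.0, 0.2, -1.2]
grip_width: 0.181
```

Emit:
{"method": "carry_out", "body": {"targets": [{"x":0,"y":0,"z":-0.0015,"ax":0,"ay":0,"az":0,"hand":-1},{"x":0,"y":0,"z":-0.0025,"ax":0,"ay":0,"az":0,"hand":-1},{"x":0,"y":0,"z":-0.0025,"ax":0,"ay":0,"az":0,"hand":-1}]}}

```text
time_s: 15.08
eef_pos: [498.7, -81.9, 114.3]
ee_rot: [0.707, 0.019, 0.707, -0.019]
force: [-1.3, 0.5, 4.7]
grip_width: 0.175
```

Seated: a 4.7 N upward reaction at TCP z = 114.3, where I expected 114.8. Release, rise and retreat.

Emit:
{"method": "carry_out", "body": {"targets": [{"x":0,"y":0,"z":0.001,"ax":0,"ay":0,"az":0,"hand":-0.5},{"x":0,"y":0,"z":0.001,"ax":0,"ay":0,"az":0,"hand":0.3},{"x":0,"y":0,"z":0.001,"ax":0,"ay":0,"az":0,"hand":1},{"x":0,"y":0,"z":0.001,"ax":0,"ay":0,"az":0,"hand":1},{"x":0,"y":0,"z":0.02,"ax":0,"ay":0,"az":0,"hand":1}]}}

```text
time_s: 15.7
eef_pos: [497.9, -81.6, 133.0]
ee_rot: [0.706, 0.019, 0.708, -0.019]
force: [1.0, 0.2, 0.8]
grip_width: 0.999
```

Emit:
{"method": "carry_out", "body": {"targets": [{"x":0,"y":0,"z":0.04,"ax":0,"ay":0,"az":0,"hand":1},{"x":0,"y":0,"z":0.09,"ax":0,"ay":0,"az":0,"hand":1},{"x":-0.05,"y":-0.01,"z":0.12,"ax":0,"ay":0,"az":0,"hand":1},{"x":-0.1,"y":-0.04,"z":0.12,"ax":0,"ay":0,"az":0,"hand":1},{"x":-0.12,"y":-0.1,"z":0.12,"ax":0,"ay":0,"az":0,"hand":1}]}}

```text
time_s: 16.32
eef_pos: [377.2, -180.8, 254.5]
ee_rot: [0.707, 0.018, 0.706, -0.018]
force: [1.5, -0.0, -0.1]
grip_width: 0.997
```

Emit:
{"method": "carry_out", "body": {"targets": [{"x":-0.01,"y":-0.06,"z":0,"ax":0,"ay":0,"az":0,"hand":1},{"x":-0.02,"y":-0.12,"z":0,"ax":0,"ay":0,"az":0,"hand":1},{"x":-0.03,"y":-0.18,"z":0,"ax":0,"ay":0,"az":0,"hand":1},{"x":-0.03,"y":-0.18,"z":0,"ax":0,"ay":0,"az":0,"hand":1},{"x":-0.03,"y":-0.18,"z":0,"ax":0,"ay":0,"az":0,"hand":1}]}}

```text
time_s: 16.95
eef_pos: [348.8, -360.6, 253.6]
ee_rot: [0.707, 0.019, 0.707, -0.019]
force: [-0.2, 0.7, -0.2]
grip_width: 0.999
```

Run:
```python
from h import *
st();t=viewer.capture("top");s=viewer.capture("side")
a=cv2.resize(t[110:250,215:345],None,fx=3,fy=3,interpolation=cv2.INTER_CUBIC);b=cv2.resize(s[140:260,250:370],(420,420),interpolation=cv2.INTER_CUBIC)
cv2.imwrite("pics/f.png",np.hstack([a[:420],b])[:, :800])
d=cv2.absdiff(t,cv2.imread("pics/top0.png")).max(2)
for n,(u,v) in dict(meter=(177,279),mug=(442,225),heatsink=(129,219),tape=(403,181),plug=(323,151),driver=(400,271)).items():print(n,round(d[v-12:v+12,u-15:u+15].mean(),1))
```

```text
t 16.95 pos [ 348.8 -360.6  253.6] x [-0.     0.001 -1.   ] yyaw 1.5169 F [-0.2  0.7 -0.2] w 0.999 q [-1.04  0.25  1.53  0.    1.37 -2.55]
meter 3.0
mug 8.8
heatsink 2.7
tape 2.8
plug 3.0
driver 43.4
```

View pics/f.png

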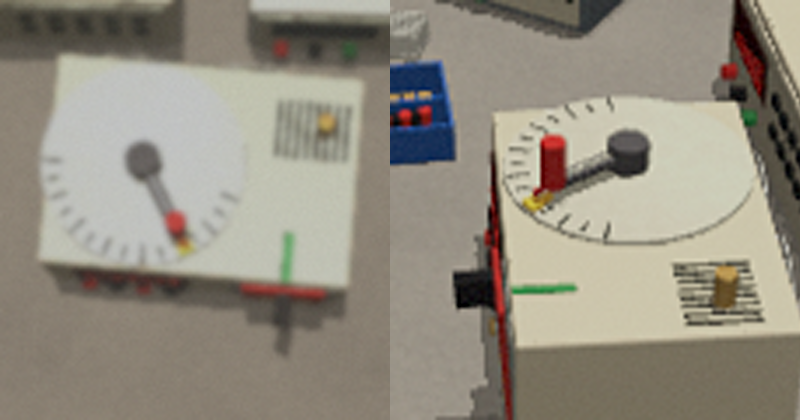

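The plate hangs level under the stripe and the lever covers the pointer. The large "driver" difference is the arm now hanging over that spot. I'll hand in.

```bash
python3 -c "
from rig import finish_job
print(finish_job())"
```

```text
the job is handed in; nothing more can be done
None
```

I swung the lever onto the yellow pointer, hung the red plate on the brass-headed screw and let go. I handed the job in at about 17 s; no verdict was reported.

- **Lever:** My first swing left it about 0.047 rad past the pointer. I re-gripped the knob and nudged it back. The next wrist picture showed the lever tip within about 1 px of the pointer's middle, and the last pictures still show them lined up.
- **Plate:** I felt the case face behind the plate. It then slid down the slot without catching and seated at TCP height 114.3 mm, against 114.8 mm expected. After I let go, the last pictures show it hanging level and upright under the green stripe. The gripper was clear of everything.
- **Bystanders:** Comparing top pictures from start and end, the meter, heatsink, tape and plug had not moved. The mug's patch changed slightly, which I put down to shadow. The screwdriver could not be checked because the arm was over it, but no move went near either one at low height.
- **Disagreement:** The top camera read about 3 mm low in y compared with the wrist camera. I used the wrist camera's positions, and the fits agreed with them.

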